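Sort plinth blanks by sliding them through a width gauge

TASK

Check the three wooden plinth blanks in the width gauge: push each one along its own lane, towards the left, up against its gate, and, if it fits, on right through until it lies wholly beyond the gate, on the board. The blank that will not go through must then be taken out and set down flat inside the grey rework tray. Never lift the ones that fit over the gate, and do not tip over the paint jar or the white bottle. Mind the magnifier lamp that hangs over the bench.

Things in the scene. Friction and masses are not known exactly. Their poses are not given: they have to be found in the camera images.
- gauge: Width gauge, fixed: plywood bed on a block, its top 42 mm above the bench, 215 mm wide (y), 3 parallel lanes. Origin on the bench under the middle gate; x along the lanes in the pushing direction (to the robot's left), y towards the robot. Bed from x -140 to +120 mm. Lane centres y -66, 0, +66 mm; lanes 58 mm wide between walls 8 mm thick, 10 mm high above the bed, open at the starting end. A stop bar 14 mm high closes them at x +110.
- gate_far (a point): Gate of the farthest lane (no moving part): a gap 49.5 mm wide between two aluminium cheeks 30 mm high above the bed, open above. Straight from this point to 12 mm farther along gauge x; round noses begin 8 mm before it and lead a blank in. This point is in mid-gap on the bed's top, 42 mm above the bench. A blank is wholly through when its centre is over 47 mm beyond (gauge x).
- gate_middle (a point): Gate of the middle lane (no moving part): a gap 49.5 mm wide between two aluminium cheeks 30 mm high above the bed, open above. Straight from this point to 12 mm farther along gauge x; round noses begin 8 mm before it and lead a blank in. This point is in mid-gap on the bed's top, 42 mm above the bench. A blank is wholly through when its centre is over 47 mm beyond (gauge x).
- gate_near (a point): Gate of the nearest lane (no moving part): a gap 49.5 mm wide between two aluminium cheeks 30 mm high above the bed, open above. Straight from this point to 12 mm farther along gauge x; round noses begin 8 mm before it and lead a blank in. This point is in mid-gap on the bed's top, 42 mm above the bench. A blank is wholly through when its centre is over 47 mm beyond (gauge x).
- blank_a_mid (a point): Beech plinth blank, 70 mm long (x, along the lane), 36 high, flat sides, 0.08 to 0.17 kg, in any one of the lanes. The three look alike but widths differ (45 to 55 mm): two slide through a gate (under 3 N), one is too wide and stops with its front at the gate; which one is found by pushing. This point is its centre, 18 mm above its underside, 35 mm from either end.
- blank_b_mid (a point): Beech plinth blank, 70 mm long (x, along the lane), 36 high, flat sides, 0.08 to 0.17 kg, in any one of the lanes. The three look alike but widths differ (45 to 55 mm): two slide through a gate (under 3 N), one is too wide and stops with its front at the gate; which one is found by pushing. This point is its centre, 18 mm above its underside, 35 mm from either end.
- blank_c_mid (a point): Beech plinth blank, 70 mm long (x, along the lane), 36 high, flat sides, 0.08 to 0.17 kg, in any one of the lanes. The three look alike but widths differ (45 to 55 mm): two slide through a gate (under 3 N), one is too wide and stops with its front at the gate; which one is found by pushing. This point is its centre, 18 mm above its underside, 35 mm from either end.
- rework_tray: Grey rework tray, fixed, left of the gauge: open box 120 mm (x) by 140 mm (y), on a plywood riser; rim 50 mm above the bench, rim walls 4 mm thick, inner floor 36 mm above the bench. Origin on the bench under its centre.
- lens_mid (a point): Obstacle: centre of the round lens of the magnifier lamp, which is fixed and hangs over the bench behind and left of the gauge: a tilted disc 180 mm across, about 150 to 260 mm above the bench. Its arm leads off to the left behind it. Keep the gripper and wrist clear of it when moving between gauge and tray: pass on the robot side.
- paint_jar_mid (a point): Bystander: squat brown paint jar with a white cap, 43 mm across, 55 mm high, loose on the bench behind the gauge. This point is its centre, half-way up.
- white_bottle_mid (a point): Bystander: white squeeze bottle, 44 mm across, 160 mm high, loose, standing behind the starting end of the gauge. This point is its centre, half-way up.
There are look-alikes about, which are no part of the job. What is shaped like the part that bears blank_c_mid but turquoise is not meant.

How it is judged:
By the outcome, as a careful person would: the job done as asked, in the order asked, and still so for the second after the job is handed in, with the robot touching nothing.
It also fails if it takes over 61 s, if anything falls off the work surface, if the arm or the gripper's body presses on something with over 40 N, if the wrist force passes 120 N, or if a joint passes its speed limit or range.

ROBOT

A 6-joint arm with a two-finger parallel gripper is mounted at the origin on a cart in front of the work surface, level with it; the furniture and walls round the work are solid. World frame = base frame: x ahead of the robot, y to its left, z up, the work surface at z = 0. Lengths are in m, angles in rad, forces in N, time in s.
With the tool pointing down it reaches from about 0.4 to 0.925 m from the base axis. Payload 3.4 kg.
Tool frame: the origin (TCP) lies midway between the tips of the shut fingers; the grasp point (between the pads) lies 19 mm behind it (pinch_z is the distance from the TCP to the grasp point, in m); z points along the fingers, y is the line along which they close (so a half turn about z gives the same grasp; the last joint's range is limited). The gripper opens to 85 mm and grips with 20 to 120 N. Pads are 22 mm wide; open, the fingers measure 114 mm over their backs; the gripper's body (76 mm by 85 mm) begins 54 mm behind the grasp point. The pads swing forward as they close: fully open they stand 13 mm farther back than shut.
Start: joints at [1.161, 0.307, 1.506, -0, 1.328, -0.073], TCP at [0.19, 0.543, 0.231] pointing down, gripper open.
Joint ranges: [-3.12, 3.12], [-1.05, 2.28], [0.14, 2.33], [-1.42, 4.57], [0.1, 2.73], [-2.68, 2.68]. Speed limits (rad/s): [2.57, 2.57, 3.14, 3.14, 3.14, 3.14].

INTERFACE

Orientations are given as a rotation vector (axis times angle).
In Python, from rig import get_state, get_image, finish_job, pinch_z gives the robot as it stands.
- The arm moves only by the tool step_arm, never from a script. Its argument "targets" is a list of rows, each a list of 4 numbers: the shift along the tool's x, y, z in m, then the turn about the tool's z in rad. A call has 1 to 12 rows; each row is the pose to reach, as a shift and turn from the pose commanded when the call began, along the tool's axes at that moment; what a row does not reach only later rows make up. A row lasts 1/12 s, in which the tool goes at most 41.7 mm and 7.16 degrees, less where a joint would pass 70% of its speed; a pose out of reach is approached as far as the arm can. A call with a gripper value outside its range is refused whole. "grip" is the finger opening in m, from 0 to 0.0854, set as the call begins (left out, the last holds). The fingers move at their own pace and stop on an object; the grip force is fixed at half the most. Time passes only in rows, so rows that repeat a pose let the fingers close. It gives the time, the measured TCP pose, the force, the opening and the grip force at its end, in the units of the state.
- get_state(): the state, without advancing time (a new reading comes with each control period).
- get_image(name): name is "scene" or "side" or "wrist"; returns a dict with "img" (420x560x3 uint8, red, green, blue), "camera_matrix" (3x3 intrinsics, pixels), "view" (4x4, takes a point from world to camera coordinates). Camera axes: x right, y up, looking along -z (the intrinsics and any distortion apply to the point x, -y, -z); pixel columns grow to the right and rows downward; lengths in m; the calibration is good to about 2 mm. A picture is of the moment at which its call begins. There is no depth.
- finish_job(): hands the job in; it is judged then, once.
The state is a dict: "t": time; "joint_pos": joint angles; "qvel": joint speeds; "joint_torque": joint torques, N m; "tcp_pos": TCP position; "orientation": TCP orientation; "contact_force": force on the tool from outside, world axes, zero at the start; "ft_torque": the same for the moment, N m; "finger_gap": finger opening in m; "grip_force": force on a finger pad.
Only numpy, scipy, OpenCV 4.12 (cv2) and the standard library are available. Lean on these libraries where they do the work, as an engineer would, in place of code of your own. Each camera call takes 0.05 s, during which the arm holds its last target. There are 200 camera calls.

## Working session

There is one attempt and no reset: what is moved stays moved. The work goes in short steps, Python scripts to look and compute and a tool call to move; the robot and the scene stay as the last step left them, time stands still between calls to the robot, and variables do not carry over. Pictures are saved under pics/ and viewed, at most 10 in all, crops included, and the job is handed in when it is done.

Besides the shell and the picture viewer there is one more tool, called after "Call:" as name(argument=value, ...) on one line, values as JSON. step_arm: Moves the arm, as the interface text tells. Its arguments: {"type":"object","properties":{"targets":{"type":"array","items":{"type":"array","items":{"type":"number"}}},"grip":{"type":"number"}},"required":["targets"]}

```bash
mkdir -p pics; ls; cat > h.py <<'E'
import numpy as np, cv2
from scipy.spatial.transform import Rotation as R
from rig import get_state,get_image,finish_job,pinch_z
def ray(im,u,v):
    K=im['camera_matrix'];V=im['view']
    d=np.linalg.inv(K)@np.array([u,v,1.]); d=np.array([d[0],-d[1],-d[2]])
    return -V[:3,:3].T@V[:3,3], V[:3,:3].T@d
def onz(im,u,v,z):
    o,d=ray(im,u,v); return o+d*(z-o[2])/d[2]
def proj(im,p):
    c=im['view'][:3,:3]@np.asarray(p)+im['view'][:3,3]; q=im['camera_matrix']@np.array([c[0],-c[1],-c[2]]); return q[:2]/q[2]
def shot(n,f):
    im=get_image(n); cv2.imwrite('pics/'+f+'.png',im['img'][:,:,::-1]); np.savez('pics/'+f+'.npz',**im); return im
E
python3 - <<'E'
from h import *
s=get_state(); print(s['t'],s['tcp_pos'],s['orientation'],pinch_z,s['finger_gap'],R.from_rotvec(s['orientation']).as_matrix().round(3))
im=shot('scene','s0'); b=shot('side','d0')
for i in(im,b): print(list(i.keys()),(-i['view'][:3,:3].T@i['view'][:3,3]).round(3),i['camera_matrix'][0],i.get('dist'))
E
```

```text
pics
0.0 [0.18975609 0.54204754 0.23037522] [-0.5264767  -3.09663819  0.00313563] 0.0187 0.08566195590756412 [[-0.944  0.33  -0.001]
 [ 0.33   0.944 -0.002]
 [ 0.    -0.002 -1.   ]]
['img', 'camera_matrix', 'view'] [-0.16 -0.73  0.6 ] [410.2526723    0.         279.09656754] None
['img', 'camera_matrix', 'view'] [ 1.12  -1.496  0.751] [497.73318186   0.         283.78057125] None
```

View pics/s0.png

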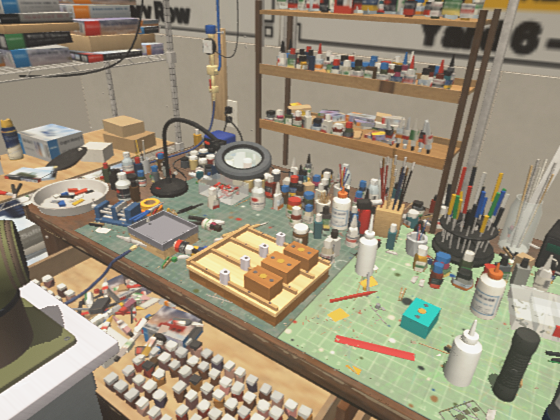

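View pics/d0.png

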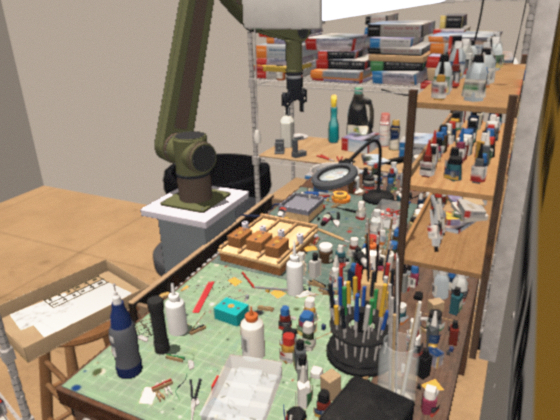

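The scene view shows the gauge at about (190–330, 225–320), with three beech blanks at (263,282), (283,267) and (301,257). The grey tray is at (165,232) and the lens at (243,160). The turquoise look-alike at (420,315) is not meant: the blanks are the beech ones in the lanes. The side view shows the same layout, with the gauge at (268,243). I'll confirm in one enlarged crop.

```bash
python3 - <<'E'
import cv2
a=cv2.imread('pics/s0.png')[195:330,120:345]; cv2.imwrite('pics/c0.png',cv2.resize(a,None,fx=3.5,fy=3.5,interpolation=cv2.INTER_CUBIC))
a=cv2.imread('pics/d0.png')[150:280,210:390]; cv2.imwrite('pics/c1.png',cv2.resize(a,None,fx=4,fy=4,interpolation=cv2.INTER_CUBIC))
E
```

```text
(no output)
```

View pics/c0.png

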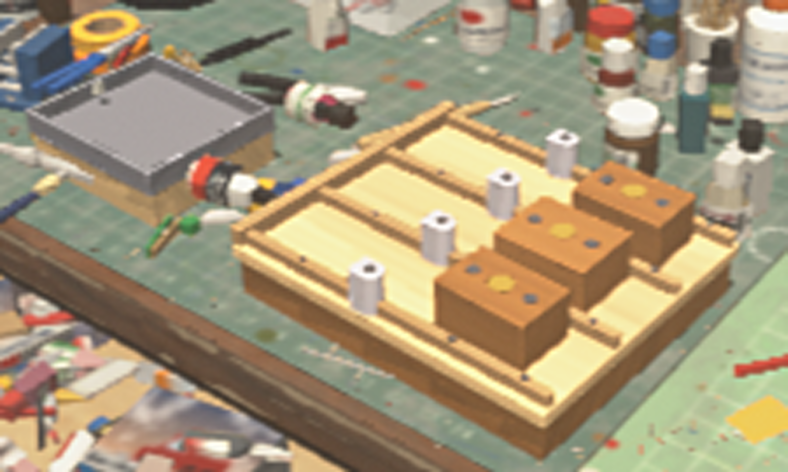

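View pics/c1.png

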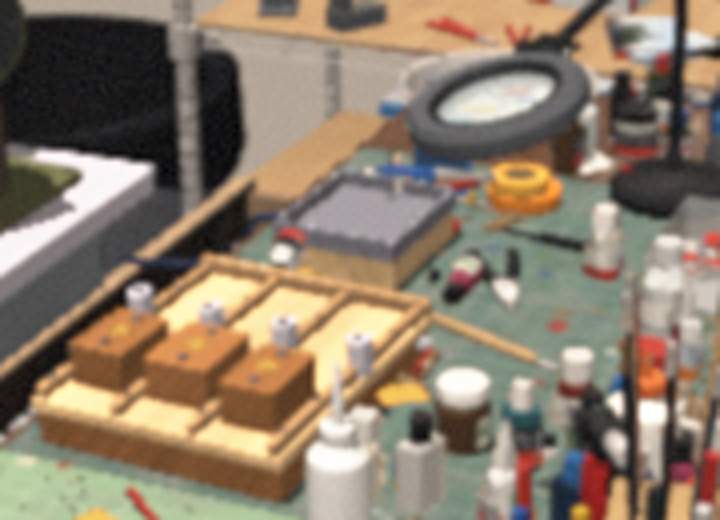

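The scene crop shows the four cheek tops at about (367,268), (438,220), (504,178) and (563,138). The blanks' yellow centre dots are at (501,284), (562,230) and (635,190). The tray rim corners are near (28,113), (153,55), (273,108) and (150,185). The side crop confirms it: three beech blanks before the gates, tray behind.

```bash
python3 - <<'E'
from h import *
im=dict(np.load('pics/s0.npz')); sd=dict(np.load('pics/d0.npz'))
f=lambda p,z:onz(im,120+p[0]/3.5,195+p[1]/3.5,z)
g=lambda p,z:onz(sd,210+p[0]/4,150+p[1]/4,z)
def pr(n,a): print(n,[x[:2].round(4).tolist() for x in a])
A=[f(p,.072) for p in[(367,268),(438,220),(504,178),(563,138)]];pr('cheek',A)
B=[g(p,.072) for p in[(140,288),(210,307),(285,325),(360,342)]];pr('cheek side',B)
for C in(A,B): print('ang',np.degrees(np.arctan2(*(C[0]-C[3])[[1,0]])), 'mid',np.mean(C,0))
pr('blanks',[f(p,.078) for p in[(501,284),(562,230),(635,190)]])
pr('blanks side',[g(p,.078) for p in[(120,332),(197,350),(268,370)]])
pr('bed',[f(p,.042) for p in[(237,248),(543,420),(738,242)]]); 
pr('bed side',[g(p,.042) for p in[(40,405),(275,468)]])
pr('tray',[f(p,.05) for p in[(28,113),(153,55),(273,108),(150,185)]])
pr('tray side',[g(p,.05) for p in[(282,222),(345,175),(457,192),(398,248)]])
E
```

```text
cheek [[0.3655, -0.2455], [0.4309, -0.2482], [0.4958, -0.2529], [0.5621, -0.2556]]
cheek side [[0.3644, -0.2398], [0.4335, -0.2497], [0.5024, -0.2561], [0.5678, -0.2607]]
ang 177.07996906368064 mid [ 0.46356296 -0.2505443   0.072     ]
ang 174.1329699963244 mid [ 0.46703949 -0.25156929  0.072     ]
blanks [[0.3948, -0.325], [0.4621, -0.3228], [0.5284, -0.3358]]
blanks side [[0.3962, -0.3263], [0.4652, -0.3306], [0.5288, -0.3392]]
bed [[0.3614, -0.1359], [0.3472, -0.3897], [0.5638, -0.3968]]
bed side [[0.3639, -0.3944], [0.5676, -0.4096]]
tray [[0.3824, 0.1015], [0.4994, 0.0983], [0.4963, -0.0369], [0.3705, -0.044]]
tray side [[0.3892, -0.0284], [0.3954, 0.0958], [0.5087, 0.0957], [0.5075, -0.0422]]
```

```bash
cat >> h.py <<'E'
def tri(i1,p1,i2,p2):
    o1,d1=ray(i1,*p1);o2,d2=ray(i2,*p2)
    t=np.linalg.lstsq(np.c_[d1,-d2],o2-o1,rcond=None)[0]
    a,b=o1+d1*t[0],o2+d2*t[1]; return (a+b)/2,np.linalg.norm(a-b)
XH=np.array([np.cos(np.radians(86.4)),np.sin(np.radians(86.4)),0]); YH=np.array([-XH[1],XH[0],0]); O=np.array([.465,-.253,0])
def W(gx,gy,z): return O+gx*XH+gy*YH+np.array([0,0,z])
def G(p): d=np.asarray(p)-O; return np.array([d@XH,d@YH,d[2]])
def delta(p,s=None,yaw=True):
    s=s or get_state(); M=R.from_rotvec(s['orientation']).as_matrix()
    t=M[:2,0]; ang=np.arctan2(t[0]*XH[1]-t[1]*XH[0],t@XH[:2])
    return (M.T@(np.asarray(p)-s['tcp_pos'])).round(4), round(-ang,3)
E
python3 - <<'E'
from h import *
im=dict(np.load('pics/s0.npz')); sd=dict(np.load('pics/d0.npz'))
S=lambda p:(120+p[0]/3.5,195+p[1]/3.5); D=lambda p:(210+p[0]/4,150+p[1]/4)
print('lens',tri(im,(243,160),sd,D((500,102))))
print('jar',onz(im,*S((634,118)),.055),onz(sd,*D((463,385)),.055))
print('bottle top',tri(im,(369,230),sd,D((336,375))))
for n,p in dict(cheekmid=W(.002,0,0),start_hi=W(-.15,.066,.2),tray=[.442,.029,.05]).items(): print(n,p.round(3),delta(p),G(p).round(3))
E
```

```text
lens (array([ 0.61674344, -0.09398205,  0.21379378]), np.float64(0.003812533925669622))
jar [ 0.64088642 -0.26657387  0.055     ] [ 0.653314   -0.26558941  0.055     ]
bottle top (array([ 0.62797092, -0.44764309,  0.13493021]), np.float64(0.022452585678466877))
cheekmid [ 0.465 -0.251  0.   ] (array([-0.522 , -0.6571,  0.2316]), np.float64(1.297)) [ 0.002 -0.     0.   ]
start_hi [ 0.39  -0.399  0.2  ] (array([-0.4996, -0.8217,  0.0319]), np.float64(1.297)) [-0.15   0.066  0.2  ]Traceback (most recent call last):
  File "<stdin>", line 7, in <module>
AttributeError: 'list' object has no attribute 'round'. Did you mean: 'count'?
```

```bash
python3 - <<'E'
from h import *
print(delta([.43,.1,.25]))
E
```

```text
(array([-0.3728, -0.3379, -0.019 ]), np.float64(1.297))
```

Call:
step_arm(targets=[[-0.015,-0.013,0,0.05],[-0.045,-0.04,0,0.16],[-0.07,-0.065,0,0.27],[-0.1,-0.09,0,0.38],[-0.13,-0.118,-0.01,0.49],[-0.16,-0.145,-0.01,0.6],[-0.19,-0.172,-0.01,0.71],[-0.22,-0.2,-0.015,0.82],[-0.25,-0.227,-0.02,0.93],[-0.28,-0.254,-0.02,1.04],[-0.31,-0.281,-0.02,1.16],[-0.335,-0.305,-0.02,1.27]], grip=0.0)

```text
t: 1.1
tcp_pos: [0.4062, 0.1418, 0.2514]
orientation: [2.268, 2.173, 0.0]
contact_force: [1.1, 0.6, 0.7]
finger_gap: 0.0
grip_force: 0.0
```

```bash
python3 - <<'E'
from h import *
s=get_state();print(s['t'],s['tcp_pos'],s['finger_gap'])
print(delta(W(-.155,.066,.2)),delta(W(-.155,.066,.1)))
E
```

```text
1.1 [0.40616156 0.14177189 0.25135443] 3.2683730983831454e-05
(array([-0.5455,  0.0063,  0.0516]), np.float64(0.02)) (array([-0.5455,  0.0063,  0.1516]), np.float64(0.02))
```

Call:
step_arm(targets=[[-0.03,0.005,0,0.02],[-0.07,0.01,0,0.02],[-0.11,0.015,0,0.02],[-0.15,0.02,0,0.02],[-0.19,0.02,0,0.02],[-0.23,0.02,0,0.02],[-0.27,0.02,0.01,0.02],[-0.31,0.02,0.02,0.02],[-0.35,0.02,0.03,0.02],[-0.39,0.018,0.04,0.02],[-0.43,0.015,0.05,0.02],[-0.47,0.012,0.05,0.02]])

```text
t: 2.1
tcp_pos: [0.3986, -0.3268, 0.1989]
orientation: [-2.28, -2.155, 0.0]
contact_force: [0.6, 0.6, -0.4]
finger_gap: -0.0
grip_force: 0.0
```

```bash
python3 - <<'E'
from h import *
s=get_state();print(s['t'],s['tcp_pos'],G(s['tcp_pos']))
print(delta(W(-.155,.066,.1)))
im=shot('wrist','w0'); 
for g in [(-.002,.033,.072),(-.002,.099,.072),(-.140,.1075,.042),(-.076,.066,.078)]: print(g,proj(im,W(*g)))
E
```

```text
2.1 [ 0.39857972 -0.32675125  0.19892691] [-0.07777628  0.06165834  0.19892691]
(array([-0.0775, -0.0045,  0.0987]), np.float64(0.006))
(-0.002, 0.033, 0.072) [318.84723373 100.39413887]
(-0.002, 0.099, 0.072) [224.12651133  99.82836921]
(-0.14, 0.1075, 0.042) [225.64103755 262.67149054]
(-0.076, 0.066, 0.078) [271.37935148 204.64796462]
```

View pics/w0.png

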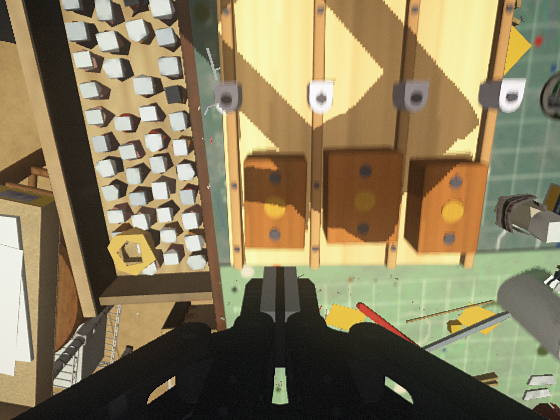

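The wrist view shows the four cheeks with dots at (228,97), (321,97), (415,94) and (509,97). The blanks are centred near (275,198), (365,196) and (449,206), and the middle one looks widest. I'll refine the gauge frame from these.

```bash
python3 - <<'E'
from h import *
im=dict(np.load('pics/w0.npz'))
P=[onz(im,u,v,.072) for u,v in[(228,97),(321,97),(415,95),(509,97)]]
for p in P: print(G(p).round(4))
print(np.degrees(np.arctan2(*(P[0]-P[3])[[1,0]]))-90)
for uv in [(318,15),(316,262),(409,5),(391,262)]: print('wall',G(onz(im,*uv,.052)).round(4))
for uv in [(275,198),(365,196),(449,206),(276,247),(365,242),(448,251)]: print('blank',G(onz(im,*uv,.078)).round(4))
E
```

```text
[-0.0001  0.0962  0.072 ]
[0.0003 0.0316 0.072 ]
[ 0.002  -0.0335  0.072 ]
[ 0.001  -0.0988  0.072 ]
86.72548815789438
wall [0.0552 0.0338 0.052 ]
wall [-0.1342  0.0285  0.052 ]
wall [ 0.0617 -0.0293  0.052 ]
wall [-0.1337 -0.0356  0.052 ]
blank [-0.0709  0.0633  0.078 ]
blank [-0.0689 -0.0029  0.078 ]
blank [-0.0762 -0.0656  0.078 ]
blank [-0.1098  0.0625  0.078 ]
blank [-0.1052 -0.0056  0.078 ]
blank [-0.1122 -0.07    0.078 ]
```

```bash
sed -i 's/86\.4/87.2/g; s/O=np.array(\[.465,-.253,0\])/O=np.array([.465,-.254,0])/' h.py; cat >> h.py <<'E'
def show(*gs):
    s=get_state(); print('t',s['t'],'G',G(s['tcp_pos']).round(4),'F',np.round(s['contact_force'],1))
    for g in gs: print(g,*delta(W(*g),s))
E
python3 -c "
from h import *
show((-.15,.066,.15),(-.15,.066,.058))"
```

```text
t 2.15 G [-0.0848  0.0615  0.2001] F [ 1.1 -6.4  0.3]
(-0.15, 0.066, 0.15) [-0.0649 -0.0038  0.0505] -0.01
(-0.15, 0.066, 0.058) [-0.0643 -0.0037  0.1425] -0.01
```

Call:
step_arm(targets=[[-0.025,-0.004,0.015,-0.01],[-0.05,-0.004,0.03,-0.01],[-0.06,-0.004,0.06,-0.01],[-0.06,-0.004,0.095,-0.01],[-0.06,-0.004,0.125,-0.01],[-0.06,-0.004,0.142,-0.01],[-0.06,-0.004,0.142,-0.01],[-0.06,-0.004,0.142,-0.01]])

```text
t: 2.82
tcp_pos: [0.3926, -0.3848, 0.0583]
orientation: [-2.27, -2.168, -0.0]
contact_force: [-0.1, -0.7, 1.2]
finger_gap: -0.0002
grip_force: 0.0
```

```bash
python3 -c "
from h import *
show((-.08,.066,.058),(.012,.066,.058))"
```

```text
t 2.8167 G [-0.1342  0.066   0.0583] F [-0.1 -0.7  1.2]
(-0.08, 0.066, 0.058) [0.0542 0.0001 0.0005] 0.003
(0.012, 0.066, 0.058) [0.1462 0.0004 0.0007] 0.003
```

Call:
step_arm(targets=[[0.006,0,0,0],[0.012,0,0,0],[0.018,0,0,0],[0.024,0,0,0],[0.03,0,0,0],[0.036,0,0,0],[0.042,0,0,0],[0.048,0,0,0],[0.054,0,0,0],[0.06,0,0,0],[0.066,0,0,0],[0.072,0,0,0]])

```text
t: 3.82
tcp_pos: [0.3965, -0.3132, 0.0592]
orientation: [-2.272, -2.17, 0.0]
contact_force: [0.2, -2.0, 0.6]
finger_gap: -0.0001
grip_force: 0.6
```

Call:
step_arm(targets=[[0.006,0,0,0],[0.013,0,0,0],[0.02,0,0,0],[0.027,0,0,0],[0.034,0,0,0],[0.041,0,0,0],[0.048,0,0,0],[0.055,0,0,0],[0.062,0,0,0],[0.069,0,0,0],[0.074,0,0,0],[0.074,0,0,0]])

```text
t: 4.82
tcp_pos: [0.3993, -0.2383, 0.0592]
orientation: [-2.27, -2.17, -0.0]
contact_force: [-0.3, -0.2, 0.2]
finger_gap: 0.0001
grip_force: 0.0
```

```bash
python3 - <<'E'
from h import *
show((-.15,.066,.058),(-.15,.066,.11),(-.15,0,.11),(-.15,0,.058))
im=shot('scene','s1'); c=im['img'][195:330,120:345,::-1]; cv2.imwrite('pics/c2.png',cv2.resize(c,None,fx=3.5,fy=3.5,interpolation=cv2.INTER_CUBIC))
E
```

```text
t 4.8167 G [0.0125 0.0664 0.0592] F [-0.3 -0.2  0.2]
(-0.15, 0.066, 0.058) [-0.1625 -0.0002  0.001 ] 0.004
(-0.15, 0.066, 0.11) [-0.1624 -0.0003 -0.051 ] 0.004
(-0.15, 0, 0.11) [-0.1626  0.0657 -0.0511] 0.004
(-0.15, 0, 0.058) [-0.1627  0.0658  0.0009] 0.004
```

View pics/c2.png

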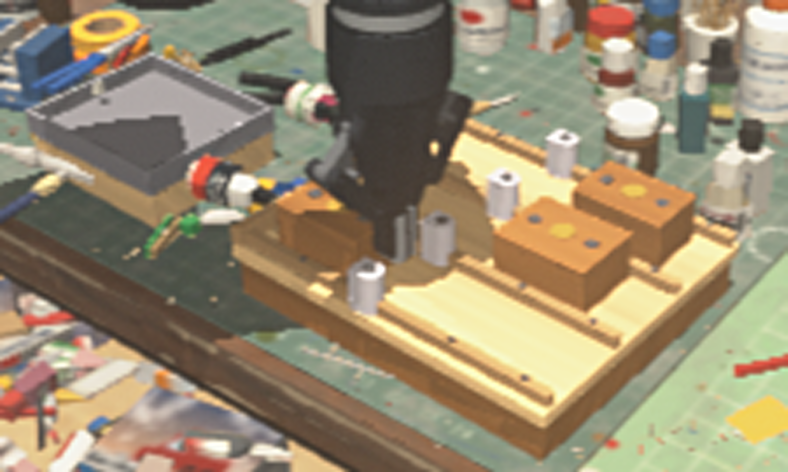

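The near blank is through: its body lies beyond the cheeks at (325,225) in the crop, with the fingers between the cheeks. The other two are unmoved at (562,250) and (635,210). The middle lane is next.

Call:
step_arm(targets=[[-0.02,0,0,0],[-0.05,0,0,0],[-0.085,0,0,0],[-0.12,0,0,0],[-0.145,0,-0.01,0],[-0.16,0,-0.025,0],[-0.16,0.02,-0.025,0],[-0.16,0.045,-0.025,0],[-0.16,0.065,-0.02,0],[-0.16,0.066,0,0],[-0.16,0.066,0,0],[-0.16,0.066,0,0]])

```text
t: 5.87
tcp_pos: [0.4572, -0.4016, 0.058]
orientation: [-2.269, -2.167, 0.0]
contact_force: [-0.5, -0.6, -0.1]
finger_gap: 0.0
grip_force: 0.0
```

```bash
python3 -c "
from h import *
show((-.08,0,.058),(.012,0,.058))"
```

```text
t 5.8667 G [-0.1478  0.0006  0.058 ] F [-0.5 -0.6 -0.1]
(-0.08, 0, 0.058) [0.0678 0.0008 0.0002] 0.003
(0.012, 0, 0.058) [0.1598 0.0011 0.0004] 0.003
```

Call:
step_arm(targets=[[0.01,0.001,0,0],[0.02,0.001,0,0],[0.027,0.001,0,0],[0.033,0.001,0,0],[0.038,0.001,0,0],[0.042,0.001,0,0],[0.046,0.001,0,0],[0.05,0.001,0,0],[0.053,0.001,0,0],[0.056,0.001,0,0],[0.058,0.001,0,0],[0.06,0.001,0,0]])

```text
t: 6.87
tcp_pos: [0.4623, -0.3428, 0.0593]
orientation: [2.272, 2.17, -0.0]
contact_force: [-0.1, -1.9, 0.1]
finger_gap: -0.0002
grip_force: 0.7
```

Call:
step_arm(targets=[[0.002,0,0,0],[0.004,0,0,0],[0.006,0,0,0],[0.0075,0,0,0],[0.009,0,0,0]])

```text
t: 7.28
tcp_pos: [0.4625, -0.3388, 0.0602]
orientation: [2.265, 2.168, -0.009]
contact_force: [-6.4, -16.8, 2.5]
finger_gap: 0.0
grip_force: 8.5
```

Call:
step_arm(targets=[[-0.01,0,0,0],[-0.03,0,0,0],[-0.055,0,0,0],[-0.067,0,-0.01,0],[-0.07,0,-0.025,0],[-0.07,0,-0.025,0]])

```text
t: 7.78
tcp_pos: [0.4605, -0.4058, 0.0861]
orientation: [2.271, 2.165, 0.001]
contact_force: [0.7, -0.3, 0.2]
finger_gap: 0.0001
grip_force: 0.0
```

```bash
python3 - <<'E'
from h import *
show((-.15,-.066,.085),(-.15,-.066,.058))
im=dict(np.load('pics/s0.npz')); sd=dict(np.load('pics/d0.npz'))
print(onz(im,370,228,.16),onz(sd,294,242,.16))
sc=cv2.imread('pics/s0.png')[210:290,335:400];cv2.imwrite('pics/b.png',np.hstack([cv2.resize(sc,(390,480)),cv2.resize(cv2.imread('pics/d0.png')[225:305,260:325],(390,480))]))
shot('wrist','w1')
E
```

```text
t 7.7833 G [-0.1518 -0.0029  0.0861] F [ 0.7 -0.3  0.2]
(-0.15, -0.066, 0.085) [0.0018 0.0631 0.0012] 0.001
(-0.15, -0.066, 0.058) [0.0018 0.063  0.0282] 0.001
[ 0.57814891 -0.47205189  0.16      ] [ 0.64014672 -0.46079264  0.16      ]
```

View pics/w1.png

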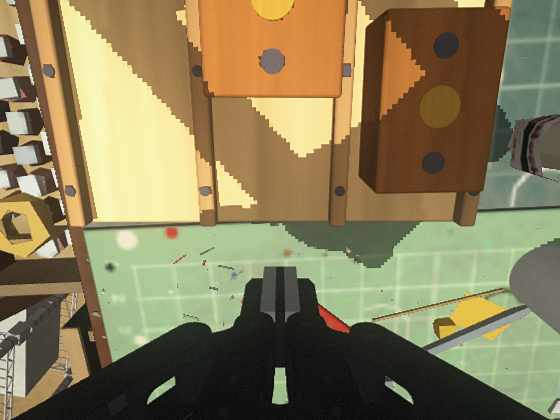

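The wrist view shows the middle blank stopped at its gate, its rear edge at row 97, with the far blank at (435,105). The white bottle shows at the right edge, (510–560, 240–310). I'll check its clearance before moving over.

```bash
python3 - <<'E'
from h import *
im=dict(np.load('pics/w1.npz')); s0=dict(np.load('pics/s0.npz')); sd=dict(np.load('pics/d0.npz'))
for z in(0.03,.08,.12): print(z,onz(im,510,275,z).round(3))
# bottle base contact: scene body column 367 bottom row ~276 ; side column 295 bottom row ~294
print(onz(s0,367,274,0).round(3),onz(sd,295,293,0).round(3))
for p in[(.6,-.46),(.62,-.46),(.64,-.46)]: print(p,proj(s0,[*p,0]).round(),proj(s0,[*p,.16]).round(),proj(sd,[*p,0]).round(),proj(sd,[*p,.16]).round())
E
```

```text
0.03 [ 0.599 -0.436  0.03 ]
0.08 [ 0.565 -0.409  0.08 ]
0.12 [ 0.538 -0.387  0.12 ]
[ 0.635 -0.462  0.   ] [ 0.637 -0.453  0.   ]
(0.6, -0.46) [360. 281.] [369. 222.] [282. 291.] [280. 239.]
(0.62, -0.46) [364. 277.] [373. 219.] [288. 293.] [287. 240.]
(0.64, -0.46) [367. 273.] [376. 215.] [295. 295.] [294. 242.]
```

View pics/b.png

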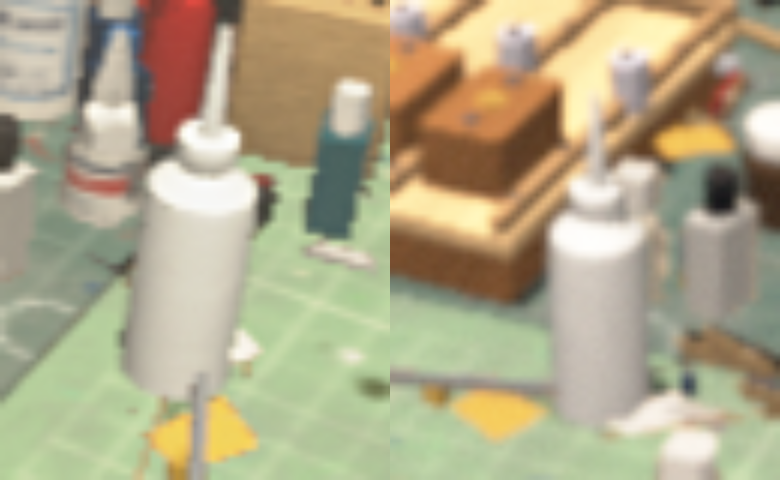

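The two crops put the bottle at about (0.638,-0.457), so its nearest edge is x≈0.616. The gripper, at x 0.527 ± 0.055, clears it.

Call:
step_arm(targets=[[0,0.015,0,0],[0,0.035,0,0],[0,0.055,0,0],[0,0.063,0.005,0],[0,0.063,0.02,0],[0,0.063,0.028,0],[0.004,0.063,0.028,0],[0.01,0.063,0.028,0]])

```text
t: 8.5
tcp_pos: [0.5213, -0.3955, 0.0548]
orientation: [-2.27, -2.167, 0.001]
contact_force: [-0.4, -0.1, 0.5]
finger_gap: 0.0004
grip_force: 0.0
```

```bash
python3 -c "
from h import *
show((-.08,-.066,.058),(.012,-.066,.058))"
```

```text
t 8.5 G [-0.1386 -0.0631  0.0548] F [-0.4 -0.1  0.5]
(-0.08, -0.066, 0.058) [ 0.0586  0.003  -0.0031] 0.002
(0.012, -0.066, 0.058) [ 0.1506  0.0032 -0.0029] 0.002
```

Call:
step_arm(targets=[[0.006,0.003,-0.003,0],[0.012,0.003,-0.003,0],[0.018,0.003,-0.003,0],[0.024,0.003,-0.003,0],[0.03,0.003,-0.003,0],[0.036,0.003,-0.003,0],[0.042,0.003,-0.003,0],[0.047,0.003,-0.003,0],[0.051,0.003,-0.003,0],[0.055,0.003,-0.003,0],[0.058,0.003,-0.003,0],[0.061,0.003,-0.003,0]])

```text
t: 9.5
tcp_pos: [0.5286, -0.3356, 0.0593]
orientation: [2.272, 2.17, -0.0]
contact_force: [0.2, -1.0, 0.3]
finger_gap: -0.0001
grip_force: 0.6
```

Call:
step_arm(targets=[[0.003,0,0,0],[0.006,0,0,0],[0.009,0,0,0],[0.012,0,0,0]])

```text
t: 9.83
tcp_pos: [0.5291, -0.3237, 0.0593]
orientation: [-2.272, -2.17, 0.0]
contact_force: [0.2, -0.9, 0.4]
finger_gap: -0.0
grip_force: 0.5
```

Call:
step_arm(targets=[[0.006,0,0,0],[0.013,0,0,0],[0.02,0,0,0],[0.027,0,0,0],[0.034,0,0,0],[0.041,0,0,0],[0.048,0,0,0],[0.055,0,0,0],[0.062,0,0,0],[0.069,0,0,0],[0.076,0,0,0],[0.079,0,0,0]])

```text
t: 10.83
tcp_pos: [0.5326, -0.2437, 0.0592]
orientation: [-2.271, -2.17, -0.0]
contact_force: [-0.4, 0.5, 0.0]
finger_gap: 0.0002
grip_force: 0.3
```

```bash
python3 -c "
from h import *
show((-.05,-.066,.058),(-.05,-.066,.15))"
```

```text
t 10.8333 G [ 0.0136 -0.067   0.0592] F [-0.4  0.5  0. ]
(-0.05, -0.066, 0.058) [-0.0636 -0.0012  0.0012] 0.003
(-0.05, -0.066, 0.15) [-0.0635 -0.0013 -0.0908] 0.003
```

Call:
step_arm(targets=[[-0.02,0,0,0],[-0.045,0,0,0],[-0.065,0,-0.01,0],[-0.07,0,-0.04,0],[-0.07,-0.01,-0.075,0],[-0.07,-0.03,-0.11,0],[-0.07,-0.05,-0.14,0],[-0.07,-0.066,-0.15,0],[-0.07,-0.066,-0.15,0],[-0.07,-0.066,-0.15,0]], grip=0.0)

```text
t: 11.67
tcp_pos: [0.4635, -0.3118, 0.2102]
orientation: [2.272, 2.167, 0.001]
contact_force: [0.5, -0.3, 0.1]
finger_gap: -0.0003
grip_force: 0.0
```

```bash
python3 -c "
from h import *
show()
im=shot('wrist','w2')
for g in [(.047,.066,.06),(.047,-.066,.06),(-.04,0,.078)]: print(g,proj(im,W(*g)).round())"
```

```text
t 11.6667 G [-0.0578 -0.0013  0.2102] F [ 0.5 -0.3  0.1]
(0.047, 0.066, 0.06) [184.  57.]
(0.047, -0.066, 0.06) [365.  58.]
(-0.04, 0, 0.078) [275. 180.]
```

View pics/w2.png

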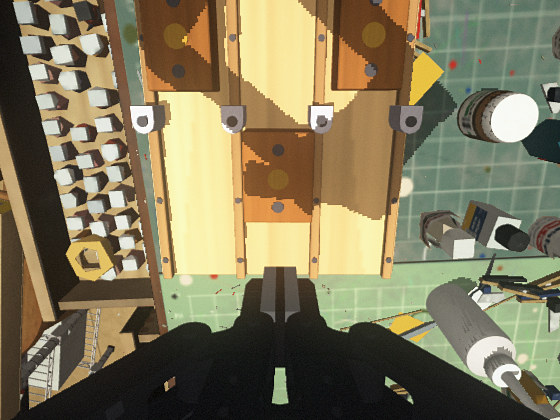

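The wrist view shows the near and far blanks beyond their cheeks, with dots at (176,36) and (373,36) and rear edges at row 90. The middle blank stopped at its gate, dot at (278,179), front at row 130.

```bash
python3 - <<'E'
from h import *
im=dict(np.load('pics/w2.npz'))
for uv in[(176,36),(373,36),(278,179),(278,130),(276,222),(247,222),(313,222),(244,130),(315,130)]: print(uv,G(onz(im,*uv,.078)).round(4))
for uv in[(142,120),(232,121),(321,121),(409,121)]: print('dot',G(onz(im,*uv,.072)).round(4))
show((-.04,0,.11),(-.04,0,.062))
E
```

```text
(176, 36) [0.0587 0.0663 0.078 ]
(373, 36) [ 0.0589 -0.0668  0.078 ]
(278, 179) [-0.0396 -0.0025  0.078 ]
(278, 130) [-0.0033 -0.0025  0.078 ]
(276, 222) [-0.0739 -0.0009  0.078 ]
(247, 222) [-0.0739  0.0218  0.078 ]
(313, 222) [-0.0739 -0.03    0.078 ]
(244, 130) [-0.0033  0.0222  0.078 ]
(315, 130) [-0.0033 -0.0294  0.078 ]
dot [0.0033 0.0976 0.072 ]
dot [0.0026 0.0314 0.072 ]
dot [ 0.0027 -0.0342  0.072 ]
dot [ 0.0028 -0.0992  0.072 ]
t 11.7167 G [-0.0576 -0.0015  0.2091] F [ 0.2  0.2 -0.6]
(-0.04, 0, 0.11) [ 0.0175 -0.0015  0.0991] 0.002
(-0.04, 0, 0.062) [ 0.0175 -0.0016  0.1471] 0.002
```

Call:
step_arm(targets=[[0.005,0,0,0],[0.012,0,0,0],[0.018,0,0.01,0],[0.018,0,0.035,0],[0.018,0,0.065,0],[0.018,0,0.095,0],[0.018,0,0.12,0],[0.018,0,0.138,0],[0.018,0,0.15,0],[0.018,0,0.155,0],[0.018,0,0.155,0],[0.018,0,0.155,0]], grip=0.085)

```text
t: 12.72
tcp_pos: [0.4647, -0.2934, 0.0538]
orientation: [-2.271, -2.17, 0.0]
contact_force: [0.0, 0.4, 0.3]
finger_gap: 0.0853
grip_force: 0.0
```

Call:
step_arm(targets=[[0,0,0,0],[0,0,0,0],[0,0,0,0],[0,0,0,0],[0,0,0,0],[0,0,0,0],[0,0,0,0],[0,0,0,0]], grip=0.03)

```text
t: 13.38
tcp_pos: [0.4639, -0.2944, 0.0556]
orientation: [2.271, 2.17, -0.002]
contact_force: [-4.0, -0.6, 5.9]
finger_gap: 0.0529
grip_force: 65.4
```

```bash
python3 -c "
from h import *
show();s=get_state();print(s['finger_gap'],s['grip_force'])"
```

```text
t 13.3833 G [-0.0404 -0.0009  0.0556] F [-4.  -0.6  5.9]
0.052924411118333334 65.37757873535156
```

Call:
step_arm(targets=[[0,0,-0.004,0],[0,0,-0.012,0],[0,0,-0.025,0],[0,0,-0.045,0],[0,0,-0.065,0],[0,0,-0.085,0],[0,-0.01,-0.1,0],[0,-0.025,-0.105,0],[0.01,-0.04,-0.105,0],[0.025,-0.05,-0.105,0],[0.045,-0.055,-0.105,0],[0.065,-0.055,-0.105,0]])

```text
t: 14.38
tcp_pos: [0.4097, -0.225, 0.159]
orientation: [-2.273, -2.166, 0.0]
contact_force: [0.7, -0.1, -1.3]
finger_gap: 0.0526
grip_force: 64.5
```

```bash
python3 - <<'E'
from h import *
show();s=get_state();print(s['tcp_pos'],s['finger_gap'],s['grip_force'])
print(delta([.412,-.03,.16],s),delta([.444,.03,.16],s),delta([.444,.03,.05],s))
E
```

```text
t 14.3833 G [0.0263 0.0567 0.159 ] F [ 0.7 -0.1 -1.3]
[ 0.40967638 -0.22498058  0.15899023] 0.05257227581683102 64.5165503025055
(array([ 0.1949, -0.0071, -0.0007]), np.float64(0.001)) (array([ 0.2563,  0.022 , -0.0007]), np.float64(0.001)) (array([0.2562, 0.0222, 0.1093]), np.float64(0.001))
```

Call:
step_arm(targets=[[0.02,0,0,0],[0.045,0,0,0],[0.07,0,0,0],[0.095,0,0,0],[0.12,0,0,0],[0.145,0,0,0],[0.17,0,0,0],[0.195,0,0,0],[0.215,0.008,0,0],[0.232,0.015,0,0],[0.243,0.02,0,0],[0.248,0.022,0,0]])

```text
t: 15.38
tcp_pos: [0.4456, 0.0217, 0.1592]
orientation: [-2.27, -2.171, -0.001]
contact_force: [0.5, 0.2, -1.7]
finger_gap: 0.0529
grip_force: 64.5
```

Call:
step_arm(targets=[[0,0,0,0],[0,0,0,0],[0,0,0,0]])

```text
t: 15.63
tcp_pos: [0.4449, 0.0197, 0.1591]
orientation: [-2.272, -2.169, 0.001]
contact_force: [-0.2, 0.2, -2.3]
finger_gap: 0.0526
grip_force: 64.5
```

```bash
python3 - <<'E'
from h import *
s=get_state();print(s['t'],s['tcp_pos'],s['finger_gap'],delta([.444,.03,.05],s))
im=shot('scene','s2'); c=im['img'][170:290,100:300,::-1]; cv2.imwrite('pics/c3.png',cv2.resize(c,None,fx=4,fy=4,interpolation=cv2.INTER_CUBIC))
w=shot('wrist','w3'); sd=shot('side','d3')
# tray rim grey mask in wrist image
h=cv2.cvtColor(w['img'],cv2.COLOR_RGB2HSV)
b=(w['img'].max(2).astype(int)-w['img'].min(2)<25)&(w['img'].mean(2)>40)&(w['img'].mean(2)<180)
n,l,st,ce=cv2.connectedComponentsWithStats(b.astype(np.uint8))
for i in np.argsort(-st[1:,4])[:4]+1: print(st[i],ce[i])
E
```

```text
15.6333 [0.44494697 0.01969018 0.15910396] 0.05258871582294365 (array([ 0.0103, -0.0013,  0.1091]), np.float64(0.002))
[   50     0   510   330 54469] [330.89983293 140.90723164]
[  20  102   84  200 2646] [ 54.26190476 208.26039305]
[ 394  302  166  102 2483] [500.19693919 347.04430125]
[ 458  287   99   46 1646] [513.11786148 305.2746051 ]
```

View pics/w3.png

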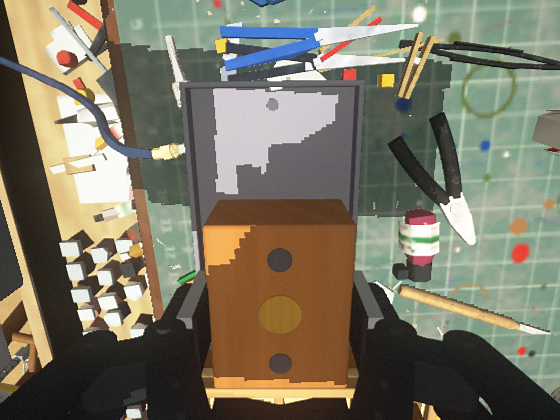

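The wrist view shows the held blank level between the fingers over the tray, with the tray's far rim corners at (182,84) and (363,84).

```bash
python3 - <<'E'
from h import *
w=dict(np.load('pics/w3.npz'))
a,b,c,d=[onz(w,*p,.05) for p in[(182,84),(363,84),(186,250),(359,250)]]; print(a,b,np.linalg.norm(a-b),c,d)
e=(b-a)/np.linalg.norm(b-a); ctr=(a+b)/2+.07*np.array([e[1],-e[0],0])*1; print(e,ctr)
E
```

```text
[0.38867629 0.10777029 0.05      ] [0.50474569 0.102236   0.05      ] 0.11620126804279376 [ 0.37688357 -0.00716443  0.05      ] [ 0.50419334 -0.01320423  0.05      ]
[ 0.9988652  -0.04762676  0.        ] [0.44337712 0.03508258 0.05      ]
```

Call:
step_arm(targets=[[0.005,0,0.01,0],[0.01,0,0.03,0],[0.012,-0.001,0.055,0],[0.012,-0.001,0.075,0],[0.012,-0.001,0.09,0],[0.012,-0.001,0.098,0],[0.012,-0.001,0.103,0],[0.012,-0.001,0.106,0],[0.012,-0.001,0.108,0],[0.012,-0.001,0.109,0],[0.012,-0.001,0.109,0]])

```text
t: 16.7
tcp_pos: [0.446, 0.0323, 0.0508]
orientation: [2.271, 2.169, 0.001]
contact_force: [0.1, 0.7, -1.5]
finger_gap: 0.0525
grip_force: 64.5
```

Call:
step_arm(targets=[[0,0,0.001,0],[0,0,0.002,0],[0,0,0.002,0]])

```text
t: 16.95
tcp_pos: [0.4461, 0.0324, 0.0496]
orientation: [2.271, 2.169, 0.002]
contact_force: [-0.8, 0.4, 8.6]
finger_gap: 0.053
grip_force: 65.6
```

Contact with the floor. Opening part-way, then lifting.

Call:
step_arm(targets=[[0,0,0,0],[0,0,0,0],[0,0,0,0],[0,0,0,0],[0,0,-0.002,0],[0,0,-0.01,0],[0,0,-0.025,0],[0,0,-0.05,0],[0,0,-0.08,0],[0,0,-0.11,0],[0,0,-0.13,0],[0,0,-0.13,0]], grip=0.066)

```text
t: 17.95
tcp_pos: [0.4487, 0.0323, 0.1832]
orientation: [2.267, 2.165, 0.011]
contact_force: [0.1, -0.0, -0.5]
finger_gap: 0.0658
grip_force: 0.0
```

```bash
python3 - <<'E'
from h import *
s=get_state();print(s['t'],s['tcp_pos'],s['finger_gap'],np.round(s['contact_force'],1))
def brown(im,poly=None):
    h=cv2.cvtColor(im['img'],cv2.COLOR_RGB2HSV); m=cv2.inRange(h,(6,140,60),(17,255,235)); 
    n,l,st,ce=cv2.connectedComponentsWithStats(m); return [(st[i][:5].tolist(),ce[i].round().tolist()) for i in np.argsort(-st[1:,4])[:5]+1]
w=shot('wrist','w4'); sc=shot('scene','s4'); sd=shot('side','d4')
print(brown(w))
p=[.445,.033,.072]
for n,i in(('w',w),('s',sc),('d',sd)): print(n,proj(i,p).round(), [ (np.round(proj(i,W(.0587,g,.078))).tolist()) for g in(.066,-.066)])
for n,i in(('s',sc),('d',sd)):
    h=cv2.cvtColor(i['img'],cv2.COLOR_RGB2HSV); u,v=proj(i,p).astype(int); print(n,h[v-8:v+9:4,u],[k for k in brown(i)])
o=dict(np.load('pics/s0.npz'))['img'].astype(int); df=np.abs(sc['img'].astype(int)-o).max(2)
for nm,q in dict(jar=[.645,-.266,.03],bottle=[.638,-.457,.08]).items():
    u,v=proj(sc,q).astype(int); print(nm,(u,v),df[v-10:v+11,u-6:u+7].mean())
E
```

```text
17.95 [0.44868145 0.03230869 0.18317986] 0.06576389471911773 [ 0.1 -0.  -0.5]
[([236, 159, 77, 95, 4846], [276.0, 200.0]), ([260, 345, 114, 17, 1229], [316.0, 354.0]), ([202, 346, 57, 16, 700], [229.0, 354.0]), ([340, 0, 70, 16, 447], [361.0, 7.0]), ([16, 316, 26, 45, 367], [31.0, 340.0])]
w [270. 210.] [[235.0, 457.0], [384.0, 456.0]]
s [164. 218.] [[217.0, 253.0], [255.0, 230.0]]
d [302. 196.] [[262.0, 216.0], [298.0, 224.0]]
s [[ 36  12 110]
 [ 14 132 110]
 [ 19 140 122]
 [ 14 129 105]
 [ 13 146 154]] [([199, 245, 36, 28, 471], [215.0, 258.0]), ([191, 277, 85, 49, 311], [239.0, 303.0]), ([239, 223, 32, 17, 245], [255.0, 231.0]), ([487, 263, 16, 17, 157], [495.0, 272.0]), ([157, 217, 24, 20, 124], [167.0, 226.0])]
d [[ 56  24 146]
 [ 14 105 175]
 [ 16 150 112]
 [ 13 157 179]
 [ 13 150 133]] [([64, 322, 45, 26, 384], [91.0, 336.0]), ([221, 254, 64, 21, 366], [253.0, 264.0]), ([40, 363, 13, 57, 344], [45.0, 392.0]), ([287, 219, 22, 18, 252], [297.0, 227.0]), ([250, 210, 22, 19, 248], [260.0, 219.0])]
jar (np.int64(301), np.int64(236)) 15.465201465201465
bottle (np.int64(369), np.int64(245)) 2.7216117216117217
```

```bash
python3 - <<'E'
from h import *
w=dict(np.load('pics/w4.npz'))
for p in[(238,165),(312,252)]: print(onz(w,*p,.072).round(3))
print(finish_job())
E
```

```text
[0.425 0.066 0.072]
[ 0.475 -0.001  0.072]
the job is handed in; nothing more can be done
None
```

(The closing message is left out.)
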